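# Start the clamp bolt of an amplifier's toroidal transformer

### The job

Take the transformer clamp (the dished steel plate with its captive knurled bolt) out of the black kit block by the bolt's head and set it on the copper transformer in the open amplifier, the plate lying flat and the bolt standing in the threaded boss in the transformer's middle. Start the thread as a fitter does: first turn the bolt backward (anticlockwise from above) until you feel it drop into the thread, without turning it forward before that, then forward one full turn, never forcing it. Finish while holding the bolt by its head, started but not tightened, the plate still flat, and leave the other things on the bench where they are.

Things in the scene. Friction and masses are not known exactly. Their poses are not given: they have to be found in the camera images.
- bolt_head (a point): centre of the clamp bolt's knurled steel head: round, 32 mm diameter, 18 mm high, on an upright 16 mm shank; z along the bolt, up. Can be gripped at any yaw. The bolt (about 0.22 kg) turns freely in its plate (0.15 kg) and slides in it along its axis, the head's underside 1 to 41 mm above the rim's top; lifted by the head, the plate then hangs on it.
- bolt_tip (a point): lower end of the bolt, 72 mm below the head's centre. The end is a plain point 9 mm long, 11 mm thick, tapering to 5 mm; the thread's two starts lie right above it, 54 mm below the head's underside. At the start it stands on the floor of the kit block's hole, the head's underside 31 mm above the rim's top. Pushed with over 30 N the thread may strip.
- clamp: the dished steel clamp plate on that bolt, 84 mm diameter, rim 3 mm thick, a dish 46 mm across going down 8 mm in the middle; origin on the bolt's axis in the plane of the rim's underside; z up. At the start its rim lies on the kit block. On the transformer its rim lies 14 mm above boss_top.
- bolt_lift (a joint): slide of the bolt in its plate, m: 0 at the start (head's underside 31 mm above the rim's top), up positive, from -0.030 to 0.010. With the plate on the transformer and the bolt resting on the thread: 0.006 right before the drop, 0.002 right after it, -0.006 after one turn in.
- bolt (a joint): turn of the bolt in its plate, rad: 0 at the start, growing clockwise seen from above (forward, tightening), falling anticlockwise (backward); counts on over several turns.
- boss_top (a point): centre of the top of the upright threaded steel boss (28 mm outside, 12.4 mm bore between the threads) in the transformer's hole; z up. Coarse right-hand two-start thread from the top face on: 8 mm down per turn forward, a start every half turn. Head's centre above this point: 63 mm right before the drop, 59 mm right after it, 51 mm after one turn in.
- transformer_top (a point): centre of the flat top of the toroidal transformer (136 mm outside, 56 mm hole), fixed in the amplifier, 14 mm above boss_top; z up, x to the amplifier's rear. Nothing in the amplifier is over 80 mm above the bench. Bolt behaviour: turned backward on the thread it rises slowly, at most half a turn, then drops 4 mm when let down or pushed lightly (some 3 N); the thread turns easily.
- kit_block: black block 110 x 110 x 35 mm on the bench with one round hole 52 mm across, 29 mm deep, in which the clamp stands; origin under its middle
- screw_tray: blue screw tray 100 x 100 x 28 mm on the bench, fixed; it and the kit block change places; origin under its middle
- spare_plate: spare dished plate without bolt, steel, 84 mm across, 11 mm high, lying on the bench; origin under its middle
- capacitor: black can capacitor, 50 mm diameter, 84 mm high, standing on the bench between the amplifier and the kit block; origin under its middle
- screwdriver: screwdriver lying on the bench, along its own x; origin under its middle
- tape_roll: roll of tape, 96 mm across, 24 mm high, lying flat; origin under its middle
- meter: grey hand multimeter, 170 x 85 x 42 mm, lying face up; origin under its middle
- cleaner: clear cleaner bottle, 56 mm diameter, 120 mm high, standing; origin under its middle
- heat_sink: small aluminium heat sink, 80 x 34 x 40 mm, standing; origin under its back plate

How it is judged:
By the outcome, as a careful person would: the job done as asked, in the order asked, and still so for the second after the job is handed in, while the arm keeps its last pose, push and grip.
It also fails if it takes over 72 s, if anything falls off the work surface, if the arm or the gripper's body presses on something with over 40 N, if the wrist force passes 120 N, or if a joint passes its speed limit or range.

### The arm

A 6-joint arm with a two-finger parallel gripper is mounted at the origin on the work surface. World frame = base frame: x ahead of the robot, y to its left, z up, the work surface at z = 0. Lengths are in mm, angles in rad, forces in N, time in s.
With the tool pointing down it reaches from about 275 to 825 mm from the base axis. Payload 5.2 kg.
Tool frame: the origin (TCP) lies on the mounting face of the last link; the fingertips stand 186 mm ahead of it and the grasp point (between the pads) lies 167 mm ahead of it; z points along the fingers, y is the direction in which the jaws open and shut (so a half turn about z gives the same grasp; the last joint's range is limited). The gripper opens to 93 mm and grips with 3 to 60 N. Pads are 15 mm wide; open, the fingers measure 128 mm over their backs; the gripper's body (75 mm by 188 mm) begins 65 mm behind the grasp point.
Start: joints at [1.126, 0.259, 1.535, -0, 1.348, -0.203], TCP at [131.676, 534.011, 404.753] pointing down, gripper open.
Joint ranges: [-3.14, 3.14], [-0.91, 2.08], [0.19, 2.58], [-1.22, 4.36], [0.22, 2.71], [-3.12, 3.12]. Speed limits (rad/s): [2.57, 2.57, 3.14, 3.14, 3.14, 3.14].

### API

Orientations are given as a rotation vector (axis times angle).
In Python, from bench import monitor, get_image, robot, models gives the robot as it stands. The module is installed in compiled form; this text tells all that it offers.
- The arm moves only by the tool carry_out, never from a script. Its argument "commands" is text: rows parted by semicolons, each of 5 numbers parted by spaces: the shift along the tool's x, y, z in cm, then the turn about the tool's z in degrees, then the opening, from -1 (shut) to 1 (fully open). A call has 1 to 8 rows; each row is the pose to reach, as a shift and turn from the pose commanded when the call began, along the tool's axes at that moment; what a row does not reach only later rows make up. A row lasts 1/12 s, in which the tool goes at most 41.7 mm and 7.16 degrees, less where a joint would pass 70% of its speed; a pose out of reach is approached as far as the arm can. A call with a gripper value outside its range is refused whole. The fingers move at their own pace and stop on an object; "newtons" is the grip in N (left out, the last holds). Time passes only in rows, so rows that repeat a pose let the fingers close. It gives the time, the measured TCP pose, the force and the opening at its end, in the units of the state.
- monitor.get_state(): the state, without advancing time (a new reading comes with each control period).
- get_image(name): name is "scene" or "top" or "wrist"; returns a dict with "image" (480x640x3 uint8, red, green, blue), "fov_y" (degrees; the focal length in pixels is half the picture's height over the tangent of half this angle, whatever the lens; pixels are square), "cx", "cy" (the principal point, pixels), "xyz" and "rotation" of the camera in the world. Camera axes: x right, y down, z forward; pixel columns grow to the right and rows downward; lengths in mm; the calibration is good to about 2 mm. A picture is of the moment at which its call begins. There is no depth.
- robot.close_job(): hands the job in, once; it reports no verdict.
Trained networks look in a picture, given as the dict that the camera call returned (one of the last four; its "shot" number tells which), for a name from the list of things; names that differ only in an ending like _2 or _b are one class to them, and where a whole thing is asked for, a point or a joint stands for the part that bears it (a point fixed in the world has none). Each returns a list of dicts, best first, with "conf" (0 to 1); they miss things now and then, are a little off and sometimes report something else, mostly with a low value. They report only what shows in the picture. A call takes as long as a camera call.
- models.look_for(query, picture): "box" ([left, top, right, bottom] in pixels, round what is visible of it).
- models.masks_of(query, picture): "mask" (480x640 bool, what is visible of it) and "box" ([left, top, right, bottom] in pixels, round what is visible of it).
- models.pinpoint(query, picture): "uv" ([column, row] in pixels: a listed point, or the origin of a listed thing).
The state is a dict: "clock": time; "joint_positions": joint angles; "qd": joint speeds; "effort": joint torques, N m; "position": TCP position; "ee_rot": TCP orientation; "contact_force": force on the tool from outside, world axes, zero at the start; "ft_torque": the same for the moment, N m; "gripper_width": finger opening in mm.
Only numpy, scipy, OpenCV 4.12 (cv2) and the standard library are available. Lean on these libraries where they do the work, as an engineer would, in place of code of your own. Each camera call takes 0.05 s, during which the arm holds its last target. There are 200 camera calls.

## Working session

There is one attempt and no reset: what is moved stays moved. The work goes in short steps, Python scripts to look and compute and a tool call to move; the robot and the scene stay as the last step left them, time stands still between calls to the robot, and variables do not carry over. Pictures are saved under pics/ and viewed, about 8 in all and at most 12, crops included, and the job is handed in when it is done.

Besides the shell and the picture viewer there is one more tool, called after "Request:" in YAML: its name, and indented under it one key for each argument. carry_out: Moves the arm, as the interface text tells. Its arguments: {"type":"object","properties":{"commands":{"type":"string"},"newtons":{"type":"number"}},"required":["commands"]}

```bash
mkdir -p pics; cat > h.py <<'E'
import numpy as np, cv2
from scipy.spatial.transform import Rotation as R
from bench import monitor, get_image, robot, models
def Rm(p):
    r=np.array(p["rotation"],float); return r if r.shape==(3,3) else R.from_rotvec(r).as_matrix()
def f(p): return 240/np.tan(np.radians(p["fov_y"])/2)
def ray(p,uv):
    d=Rm(p)@np.array([(uv[0]-p["cx"])/f(p),(uv[1]-p["cy"])/f(p),1]); return np.array(p["xyz"],float),d/np.linalg.norm(d)
def atz(p,uv,z):
    o,d=ray(p,uv); return o+d*(z-o[2])/d[2]
def proj(p,X):
    c=Rm(p).T@(np.array(X,float)-np.array(p["xyz"])); return c[:2]/c[2]*f(p)+[p["cx"],p["cy"]]
def tri(rs):
    A=sum(np.eye(3)-np.outer(d,d) for o,d in rs); b=sum((np.eye(3)-np.outer(d,d))@o for o,d in rs)
    X=np.linalg.solve(A,b); return X,[round(float(np.linalg.norm(np.cross(X-o,d))),1) for o,d in rs]
def save(p,n): cv2.imwrite(f"pics/{n}.png",p["image"][:,:,::-1])
E
python3 - <<'E'
from h import *
np.set_printoptions(precision=1,suppress=True)
print(monitor.get_state())
P={n:get_image(n) for n in("scene","top","wrist")}
for n,p in P.items(): save(p,n); print(n,p["fov_y"],p["cx"],p["cy"],p["xyz"],np.array(p["rotation"]).tolist())
Z=dict(bolt_head=None,boss_top=None,transformer_top=None,clamp=35,kit_block=0,capacitor=0,screw_tray=0,spare_plate=0)
for q,z in Z.items():
    rs=[]
    for n,p in P.items():
        r=models.pinpoint(q,p)[:2]
        for x in r: print(q,n,np.array(x["uv"]),round(x["conf"],2), atz(p,x["uv"],z) if z is not None else "")
        if r and r[0]["conf"]>.4: rs.append(ray(p,r[0]["uv"]))
    if len(rs)>1: print("  TRI",*tri(rs))
a=np.vstack([np.hstack([P[n]["image"] for n in("scene","top")]),np.hstack([P["wrist"]["image"]]*2)])
cv2.imwrite("pics/all.png",cv2.resize(a,(800,600),interpolation=cv2.INTER_AREA)[:,:,::-1])
E
```

```text
{'clock': 0.0, 'joint_positions': array([ 1.1,  0.3,  1.5,  0. ,  1.3, -0.2]), 'qd': array([ 0.,  0., -0., -0., -0.,  0.]), 'effort': array([  0. , -43.7, -28.4,   0.1,   0. ,  -0. ]), 'position': array([131.6, 533.8, 403.9]), 'ee_rot': array([-0.4, -3.1,  0. ]), 'contact_force': array([ 0.2, -0.5,  0.7]), 'ft_torque': array([-0.,  0., -0.]), 'gripper_width': 93.08300968125506}
scene 43.74851010489248 322.9057915734232 232.35578799033104 [ 932.   639.4 1241.7] [-0.6513805523039988, -2.7826663641369462, 0.8962379714528691]
top 51.51816839438243 318.93598386533256 236.1600316463041 [ 324.9 -113.3 1242.5] [-2.0883878672094136, 2.145844518145859, -0.18710110670843136]
wrist 71.97562764580809 313.80367364189186 231.65799641794808 [ 54.9 551.9 384.2] [2.287429639519681, 1.7935723947778508, 0.25360049265530343]
bolt_head scene [316.3 186. ] 0.54 
bolt_head top [384.3 259.4] 0.63 
bolt_head top [288.9 307.2] 0.48 
  TRI [ 492.1 -259.4   57.1] [3.2, 3.2]
boss_top scene [344.3 325.9] 0.75 
boss_top scene [345.2 323.4] 0.71 
boss_top top [438.7 196.2] 0.69 
boss_top top [227.5 210.2] 0.6 
  TRI
[... 438 characters left out ...]
  -9.3] [1.2, 1.2]
capacitor scene [315.5 245.8] 0.81 [ 561.6 -129.4    0. ]
capacitor top [333.4 232.9] 0.7 [ 569.1 -138.5    0. ]
capacitor top [228.7 215.7] 0.65 [621.9 129.    0. ]
  TRI [ 565.  -134.9   -2.1] [5.7, 5.7]
screw_tray scene [267.8 209.5] 0.95 [ 623.3 -289.     0. ]
screw_tray scene [224.9 261.6] 0.15 [ 783.2 -185.8    0. ]
screw_tray top [387.9 206. ] 0.98 [ 635.5 -280.5    0. ]
screw_tray top [198.  328.1] 0.67 [339.6 202.5   0. ]
  TRI [ 629.3 -276.8   18.5] [2.0, 2.0]
spare_plate scene [401.6 251.8] 0.81 [376.2 -17.8   0. ]
spare_plate top [288.1 308.3] 0.69 [382.1 -20.4   0. ]
spare_plate top [382.8 261.5] 0.55 [ 492.3 -260.3    0. ]
  TRI [379.6 -18.6   2.1] [3.1, 3.1]
```

View pics/all.png

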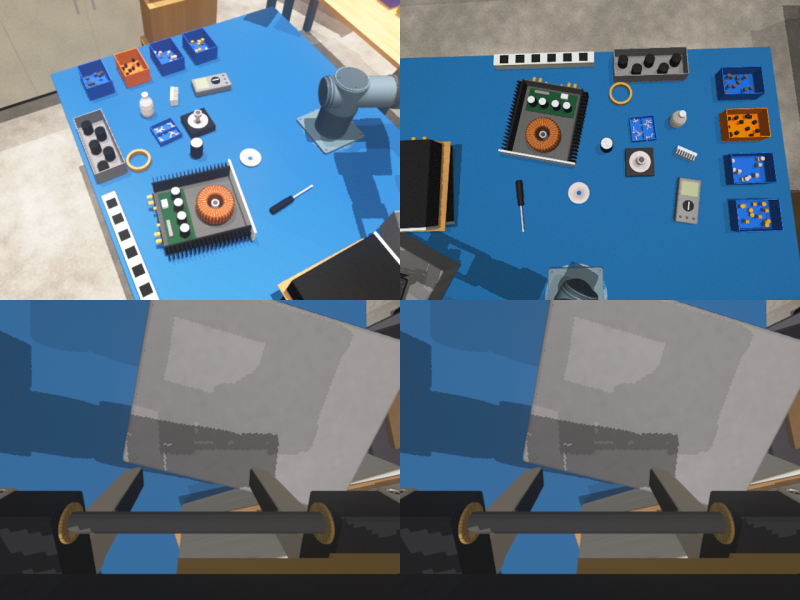

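```bash
cat >> h.py <<'E'
def go(x,y,z,yaw=None):
    "tool-axes shift cm, turn deg to bring the grasp point to x,y,z (yaw of tool x, deg)"
    s=monitor.get_state(); M=R.from_rotvec(s["ee_rot"]).as_matrix()
    g=np.array(s["position"])+167*M[:,2]; y0=np.degrees(np.arctan2(M[1,0],M[0,0]))
    t=0 if yaw is None else (y0-yaw+180)%360-180
    # keep the tool axis vertical: shift the TCP
    d=M.T@(np.array([x,y,z])-g)/10
    print("t",round(s["clock"],2),"grasp",g.round(1),"yaw",y0.round(1),"axis",M[:,2].round(4),"j6",np.degrees(s["joint_positions"][5]).round(1),"j1",np.degrees(s["joint_positions"][0]).round(1),"F",np.round(s["contact_force"],1),"w",round(s["gripper_width"],1))
    print("shift cm",d.round(2),"turn",round(t,1))
E
python3 -c "
from h import *
go(430,-215,230)"
```

```text
t 1.35 grasp [131.7 534.  237.8] yaw 166.1 axis [ 0.  0. -1.] j6 -11.6 j1 64.5 F [0.2 0.2 0.6] w 92.7
shift cm [-46.9  -65.58   0.78] turn 0
```

```bash
python3 -c "
from h import *
go(590,40,260,75)"
```

```text
t 1.35 grasp [131.7 534.  237.8] yaw 166.1 axis [ 0.  0. -1.] j6 -11.6 j1 64.5 F [0.2 0.2 0.6] w 92.7
shift cm [-56.33 -36.99  -2.22] turn 91.1
```

Request:
carry_out:
  commands: "-28 -18.5 -1.1 45 1;-28 -18.5 -1.1 45 1;-28 -18.5 -1.1 45 1;-28 -18.5 -1.1 45 1;-28 -18.5 -1.1 45 1;-28 -18.5 -1.1 45 1;-28 -18.5 -1.1 45 1;-28 -18.5 -1.1 45 1"

```text
clock: 2.02
position: [358.4, 287.4, 416.1]
ee_rot: [1.546, 2.734, 0.001]
contact_force: [0.8, 0.7, -0.3]
gripper_width: 92.7
```

```bash
python3 -c "
from h import *
go(590,40,260,75)"
```

```text
t 2.02 grasp [358.6 287.5 249.1] yaw 121.0 axis [ 8.e-04  5.e-04 -1.e+00] j6 -6.3 j1 24.8 F [ 0.8  0.7 -0.3] w 92.7
shift cm [-33.14   7.08  -1.09] turn 46.0
```

Request:
carry_out:
  commands: "-33.1 7.1 -1.1 46 1;-33.1 7.1 -1.1 46 1;-33.1 7.1 -1.1 46 1;-33.1 7.1 -1.1 46 1;-33.1 7.1 -1.1 46 1;-33.1 7.1 -1.1 46 1;-33.1 7.1 -1.1 46 1;-33.1 7.1 -1.1 46 1"

```text
clock: 2.68
position: [587.0, 44.6, 426.6]
ee_rot: [2.493, 1.911, 0.0]
contact_force: [1.5, -0.1, -0.3]
gripper_width: 93.2
```

```bash
python3 - <<'E'
from h import *
np.set_printoptions(precision=1,suppress=True)
go(480,-310,230,75)
p=get_image("wrist");q=get_image("top"); save(p,"w2")
print(p["xyz"],Rm(p)[:,2])
for k in("boss_top","transformer_top"):
    for P in(p,q):
        for r in models.pinpoint(k,P)[:2]: print(k,np.array(r["uv"]),r["conf"],atz(P,r["uv"],60))
r=models.masks_of("transformer_top",p); print([(x["box"],x["conf"]) for x in r[:2]])
E
```

```text
t 2.68 grasp [587.   44.6 259.6] yaw 74.9 axis [ 0.  0. -1.] j6 8.5 j1 -6.5 F [ 1.5 -0.1 -0.3] w 93.2
shift cm [-37.   -1.1   3. ] turn -0.1
[606.  119.1 406.8] [-0.1 -0.3 -1. ]
boss_top [319.3 136.9] 0.92 [611.2 116.3  60. ]
boss_top [229.5 214.8] 0.96 [609.7 115.4  60. ]
transformer_top [318.  137.3] 0.87 [609.9 116.2  60. ]
[([196.8, 0.5, 554.3, 282.4], 0.77)]
```

View pics/w2.png

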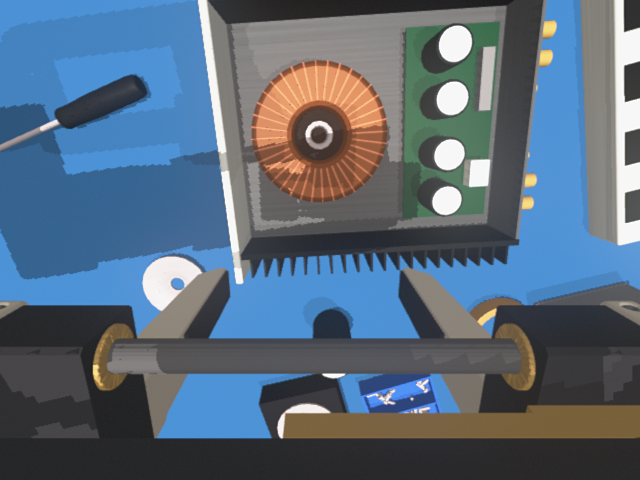

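```bash
python3 -c "
from h import *
go(471,-335,260,75)"
```

```text
t 3.03 grasp [585.   47.6 259.6] yaw 75.2 axis [-5.e-04  3.e-04 -1.e+00] j6 8.5 j1 -6.2 F [-0.1 -0.5 -0.6] w 92.5
shift cm [-39.9   -1.26  -0.05] turn 0.2
```

```bash
python3 - <<'E'
from h import *
np.set_printoptions(precision=1,suppress=True)
p=get_image("wrist");print(p["xyz"])
for k in("boss_top","transformer_top"):
    for r in models.pinpoint(k,p)[:1]: print(k,np.array(r["uv"]),r["conf"],atz(p,r["uv"],60),atz(p,r["uv"],50))
g=p["image"].astype(int)[90:190,270:370]
m=(np.ptp(g,axis=2)<25)&(g.mean(2)>110)
n,l,s,c=cv2.connectedComponentsWithStats(m.astype(np.uint8)); 
for i in range(1,n):
    if s[i,4]>60: print(s[i],c[i]+[270,90],atz(p,c[i]+[270,90],55))
E
```

```text
[603.8 122.2 406.8]
boss_top [320.5 139. ] 0.81 [609.4 117.1  60. ] [609.6 117.   50. ]
transformer_top [324.1 139.1] 0.71 [612.9 116.1  60. ] [613.2 116.   50. ]
[ 38  33  28  29 406] [322.1 136.4] [611.7 119.2  55. ]
```

Request:
carry_out:
  commands: "-39.9 -1.3 0 0 1;-39.9 -1.3 0 0 1;-39.9 -1.3 0 0 1;-39.9 -1.3 0 0 1;-39.9 -1.3 0 0 1;-39.9 -1.3 0 0 1;-39.9 -1.3 0 0 1;-39.9 -1.3 0 0 1"

```text
clock: 3.85
position: [489.1, -273.5, 427.1]
ee_rot: [2.488, 1.917, 0.001]
contact_force: [1.6, -0.3, -0.2]
gripper_width: 93.0
```

Request:
carry_out:
  commands: "0 0 0 0 1;0 0 0 0 1;0 0 0 0 1;0 0 0 0 1"

```text
clock: 4.18
position: [490.4, -271.1, 426.7]
ee_rot: [-2.488, -1.918, -0.001]
contact_force: [-0.2, 0.1, -0.4]
gripper_width: 93.0
```

```bash
python3 - <<'E'
from h import *
np.set_printoptions(precision=1,suppress=True)
p=get_image("wrist");save(p,"w3");print(p["xyz"])
for k,z in(("bolt_head",78),("clamp",35),("kit_block",0)):
    for r in models.pinpoint(k,p)[:2]: print(k,np.array(r["uv"]),r["conf"],atz(p,r["uv"],z))
go(491,-261,180,75)
E
```

```text
[ 509.  -196.4  406.9]
bolt_head [318.9 201.6] 0.57 [ 497.9 -259.7   78. ]
clamp [313.6 194.8] 0.69 [ 492.6 -258.9   35. ]
kit_block [374.4 314.2] 0.27 [ 530.1 -447.2   -0. ]
t 4.38 grasp [ 490.5 -271.3  259.7] yaw 75.3 axis [ 0. -0. -1.] j6 -25.6 j1 -40.4 F [-0.4 -0.5 -0.2] w 93.2
shift cm [ 1.  -0.2  8. ] turn 0.3
```

View pics/w3.png

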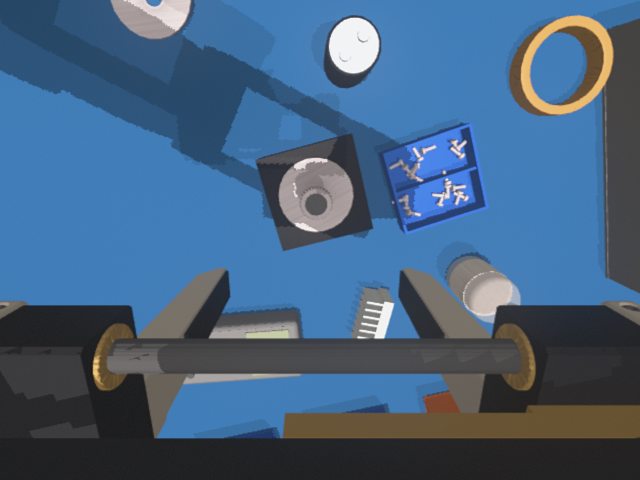

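```bash
python3 - <<'E'
from h import *
np.set_printoptions(precision=1,suppress=True)
p=get_image("wrist");q=get_image("top");s=get_image("scene")
print(atz(p,(316,203.5),87),atz(p,(315.5,194.5),38))
for P in(q,s):
  for k,z in(("bolt_head",78),("clamp",35)):
    for r in models.pinpoint(k,P)[:1]: print(k,np.array(r["uv"]),r["conf"],atz(P,r["uv"],z))
i=p["image"][130:260,250:380]; cv2.imwrite("pics/c1.png",cv2.resize(i,None,fx=5,fy=5,interpolation=cv2.INTER_CUBIC)[:600,:,::-1])
E
```

```text
[ 495.1 -259.5   87. ] [ 495. -259.   38.]
bolt_head [388.4 254.1] 0.57 [ 499.1 -265.1   78. ]
clamp [382.9 260.3] 0.6 [ 490.6 -256.5   35. ]
clamp [317.1 192.4] 0.69 [ 493.9 -258.1   35. ]
```

View pics/c1.png

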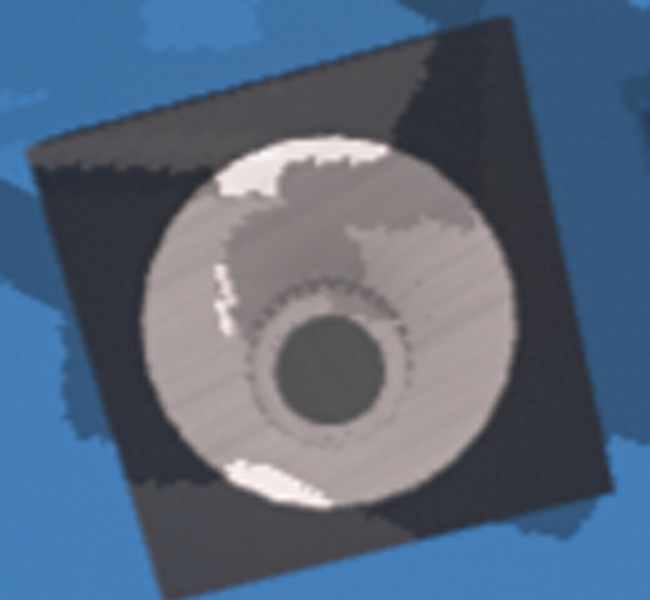

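```bash
python3 - <<'E'
from h import *
go(495.2,-259.5,78,75)
E
```

```text
t 4.73 grasp [ 490.  -272.6  259.5] yaw 75.2 axis [-1.e-04  0.e+00 -1.e+00] j6 -25.6 j1 -40.5 F [-0.2 -0.1 -0.1] w 92.8
shift cm [ 1.4   0.17 18.15] turn 0.2
```

Request:
carry_out:
  commands: "1.3 0.1 4 0 1;1.3 0.1 8 0 1;1.3 0.1 12 0 1;1.3 0.1 15 0 1;1.3 0.1 17 0 1;1.3 0.1 18 0 1;1.3 0.1 18.1 0 1;1.3 0.1 18.1 0 1"
  newtons: 10

```text
clock: 5.4
position: [494.5, -260.7, 245.8]
ee_rot: [-2.49, -1.915, -0.0]
contact_force: [-0.9, -0.3, -0.2]
gripper_width: 92.8
```

```bash
python3 - <<'E'
from h import *
go(495.2,-259.5,78,75)
p=get_image("wrist");save(p,"w4")
q=get_image("scene"); c=proj(q,(495,-260,78)).astype(int); i=q["image"][c[1]-60:c[1]+60,c[0]-80:c[0]+80]
a=cv2.resize(i,(640,480),interpolation=cv2.INTER_CUBIC)
b=np.hstack([p["image"],a]); cv2.imwrite("pics/c2.png",cv2.resize(b,(800,300),interpolation=cv2.INTER_AREA)[:,:,::-1])
E
```

```text
t 5.4 grasp [ 494.5 -260.7   78.8] yaw 75.1 axis [-0.  0. -1.] j6 -24.4 j1 -39.2 F [-0.9 -0.3 -0.2] w 92.8
shift cm [0.14 0.04 0.08] turn 0.1
```

View pics/c2.png

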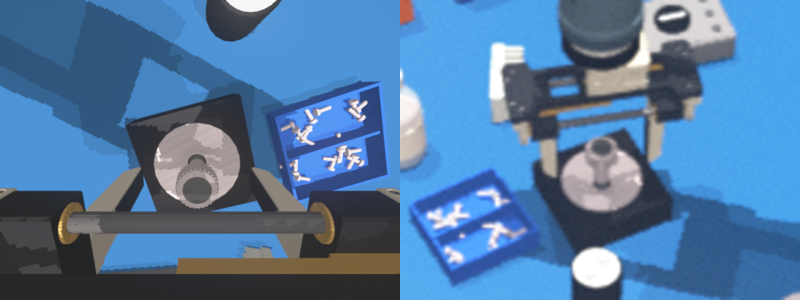

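```bash
python3 - <<'E'
from h import *
p=get_image("wrist")
i=p["image"][250:350,260:370]; g=cv2.cvtColor(i,cv2.COLOR_RGB2GRAY)
m=(g<110)&(np.ptp(i.astype(int),axis=2)<20)
n,l,s,c=cv2.connectedComponentsWithStats(m.astype(np.uint8))
for k in range(1,n):
    if s[k,4]>80: print(s[k],c[k]+[260,250],atz(p,c[k]+[260,250],87))
print(atz(p,(315,296),87))
go(495,-260,78)
E
```

```text
[ 39   0  29  12 161] [313.22981366 253.65217391] [ 500.82563211 -236.19146945   87.        ]
[  31   31   46   42 1520] [313.09671053 301.81973684] [ 494.58078887 -259.50371114   87.        ]
[   0   47  110   53 3139] [312.24084103 332.26218541] [ 489.97038815 -275.26661589   87.        ]
[ 496.2204871  -256.80284627   87.        ]
t 5.55 grasp [ 495.4 -261.4   80.3] yaw 75.1 axis [ 0.0027 -0.0022 -1.    ] j6 -24.4 j1 -39.2 F [ 0.1  0.1 -0.1] w 93.2
shift cm [ 0.12 -0.07  0.23] turn 0
```

Request:
carry_out:
  commands: "0.1 0 0.1 0 1;0.1 0 0.1 0 -1;0.1 0 0.1 0 -1;0.1 0 0.1 0 -1;0.1 0 0.1 0 -1;0.1 0 0.1 0 -1;0.1 0 0.1 0 -1;0.1 0 0.1 0 -1"
  newtons: 25

```text
clock: 6.22
position: [494.5, -259.5, 244.5]
ee_rot: [-2.49, -1.916, 0.0]
contact_force: [0.2, 0.3, 0.3]
gripper_width: 50.7
```

Request:
carry_out:
  commands: "0 0 0 0 -1;0 0 0 0 -1;0 0 0 0 -1;0 0 0 0 -1"

```text
clock: 6.55
position: [494.7, -259.5, 244.6]
ee_rot: [2.49, 1.915, 0.0]
contact_force: [1.4, -0.8, -0.3]
gripper_width: 31.4
```

Request:
carry_out:
  commands: "0 0 -0.5 0 -1;0 0 -1.5 0 -1;0 0 -3 0 -1;0 0 -5 0 -1;0 0 -7.5 0 -1;0 0 -10 0 -1;0 0 -12 0 -1;0 0 -12 0 -1"

```text
clock: 7.22
position: [495.2, -260.0, 369.5]
ee_rot: [2.484, 1.911, 0.003]
contact_force: [0.4, -1.1, -2.1]
gripper_width: 31.7
```

```bash
python3 - <<'E'
from h import *
go(611,117.5,200,75)
go(611,117.5,200)
q=get_image("scene"); s=monitor.get_state();c=proj(q,s["position"]-[0,0,200]).astype(int); i=q["image"][c[1]-75:c[1]+75,c[0]-100:c[0]+100]
a=cv2.resize(i,(640,480),interpolation=cv2.INTER_CUBIC);p=get_image("wrist")
b=np.hstack([p["image"],a]); cv2.imwrite("pics/c3.png",cv2.resize(b,(800,300),interpolation=cv2.INTER_AREA)[:,:,::-1])
E
```

```text
t 7.22 grasp [ 496.2 -260.8  202.5] yaw 75.2 axis [ 0.0061 -0.005  -1.    ] j6 -24.3 j1 -39.1 F [ 0.4 -1.1 -2.1] w 31.7
shift cm [39.51  1.4   0.12] turn 0.2
t 7.22 grasp [ 496.2 -260.8  202.5] yaw 75.2 axis [ 0.0061 -0.005  -1.    ] j6 -24.3 j1 -39.1 F [ 0.4 -1.1 -2.1] w 31.7
shift cm [39.51  1.4   0.12] turn 0
```

View pics/c3.png

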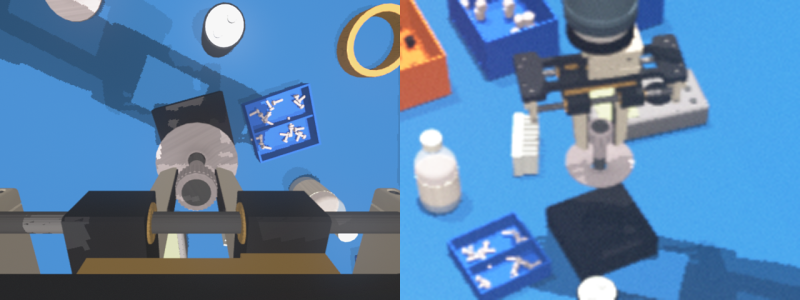

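Request:
carry_out:
  commands: "3 0.1 0 0 -1;6.5 0.2 0 0 -1;10 0.4 0 0 -1;13.5 0.5 0 0 -1;17 0.6 0 0 -1;20.5 0.8 0 0 -1;24 0.9 0 0 -1;27 1 0 0 -1"

```text
clock: 7.98
position: [573.0, 1.3, 362.0]
ee_rot: [-2.486, -1.914, 0.004]
contact_force: [-0.2, -0.9, -3.8]
gripper_width: 31.4
```

Request:
carry_out:
  commands: "3 0.1 0 0 -1;6 0.2 0 0 -1;9 0.3 0 0 -1;11 0.4 0 0 -1;12 0.4 0 0 -1;12.5 0.4 0 0 -1;12.5 0.4 0 0 -1;12.5 0.4 0 0 -1"

```text
clock: 8.65
position: [609.0, 117.9, 363.6]
ee_rot: [-2.49, -1.915, 0.003]
contact_force: [0.6, -0.6, -4.1]
gripper_width: 31.3
```

```bash
python3 - <<'E'
from h import *
for k in range(3): get_image("top"); go(611,117.5,150,75)
E
```

```text
t 8.7 grasp [608.8 117.4 196.9] yaw 75.1 axis [-1.3e-03 -7.0e-04 -1.0e+00] j6 15.6 j1 0.6 F [-0.2 -0.4 -2.7] w 31.5
shift cm [0.07 0.21 4.69] turn 0.1
t 8.75 grasp [609.  117.3 197.2] yaw 75.1 axis [-7.e-04 -5.e-04 -1.e+00] j6 15.6 j1 0.6 F [ 0.5  0.2 -3.2] w 31.4
shift cm [0.07 0.19 4.72] turn 0.1
t 8.8 grasp [609.1 117.3 197.4] yaw 75.1 axis [-4.e-04 -4.e-04 -1.e+00] j6 15.6 j1 0.6 F [-0.1 -0.4 -3.7] w 31.6
shift cm [0.07 0.18 4.74] turn 0.1
```

```bash
python3 - <<'E'
from h import *
s=get_image("scene")
for z in(30,40,50,60,70): print(z,proj(s,(611,117.5,z)).round(1))
c=proj(s,(611,117.5,60)).astype(int)
i=s["image"][c[1]-75:c[1]+75,c[0]-100:c[0]+100]
cv2.imwrite("pics/c4.png",cv2.resize(i,(800,600),interpolation=cv2.INTER_CUBIC)[:,:,::-1]); print(c)
E
```

```text
30 [344.  327.7]
40 [344.2 325.7]
50 [344.3 323.6]
60 [344.5 321.5]
70 [344.7 319.4]
[344 321]
```

View pics/c4.png

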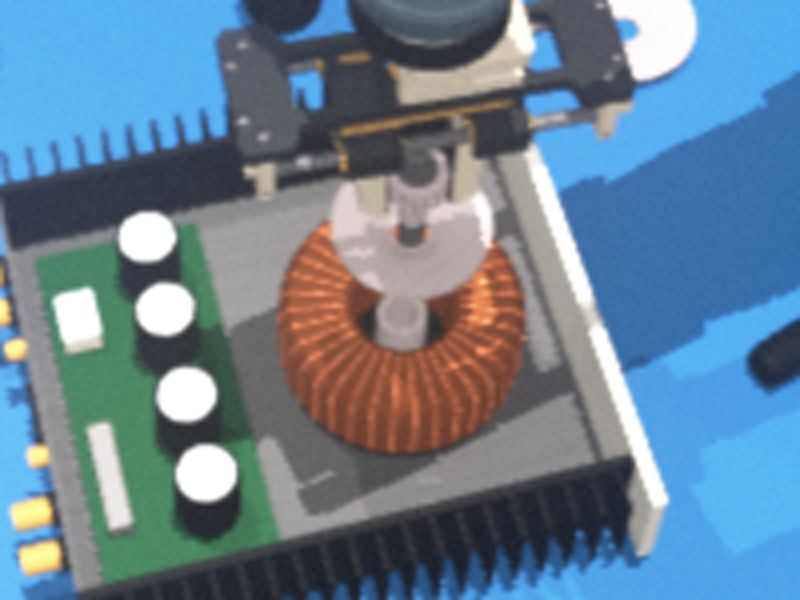

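Request:
carry_out:
  commands: "0.1 0.2 0.5 0 -1;0.1 0.2 1.2 0 -1;0.1 0.2 2 0 -1;0.1 0.2 2.8 0 -1;0.1 0.2 3.5 0 -1;0.1 0.2 4 0 -1;0.1 0.2 4 0 -1;0.1 0.2 4 0 -1"

```text
clock: 9.52
position: [611.4, 119.2, 323.9]
ee_rot: [-2.489, -1.915, 0.001]
contact_force: [-0.2, -0.6, -4.4]
gripper_width: 31.6
```

```bash
python3 - <<'E'
from h import *
for k in range(4): get_image("top"); s=monitor.get_state(); print(s["position"].round(1),np.round(s["contact_force"],1))
go(611.3,117.5,122,75)
E
```

```text
[611.6 119.3 324.5] [-0.2  0.6 -3.2]
[611.7 119.3 324.9] [ 0.9  0.3 -4.3]
[611.7 119.3 325. ] [-0.4 -0.7 -4.5]
[611.7 119.2 325.1] [-0.2  0.5 -3.4]
t 9.72 grasp [611.9 119.2 158.1] yaw 75.2 axis [ 0.0012 -0.     -1.    ] j6 15.6 j1 0.8 F [-0.2  0.5 -3.4] w 31.2
shift cm [-0.18 -0.02  3.61] turn 0.2
```

Request:
carry_out:
  commands: "-0.2 0 0.5 0 -1;-0.2 0 1.2 0 -1;-0.2 0 2 0 -1;-0.2 0 2.8 0 -1;-0.2 0 3.4 0 -1;-0.2 0 3.6 0 -1;-0.2 0 3.6 0 -1;-0.2 0 3.6 0 -1"

```text
clock: 10.38
position: [611.0, 117.5, 288.5]
ee_rot: [-2.49, -1.916, 0.0]
contact_force: [-0.2, 0.2, -2.1]
gripper_width: 31.3
```

```bash
python3 - <<'E'
from h import *
for k in range(2): s0=get_image("top"); s=monitor.get_state(); print(s["position"].round(1),np.round(s["contact_force"],1))
go(611.3,117.5,114,75)
q=get_image("scene");i=q["image"][321-75:321+75,244:444]
cv2.imwrite("pics/c5.png",cv2.resize(i,(800,600),interpolation=cv2.INTER_CUBIC)[:,:,::-1])
E
```

```text
[611.  117.4 288.7] [-1.3  1.5 -2.8]
[611.  117.4 288.8] [-0.6  1.4 -2. ]
t 10.48 grasp [611.1 117.4 121.8] yaw 75.2 axis [ 3.e-04  0.e+00 -1.e+00] j6 15.5 j1 0.6 F [-0.6  1.4 -2. ] w 31.6
shift cm [0.02 0.02 0.78] turn 0.2
```

View pics/c5.png

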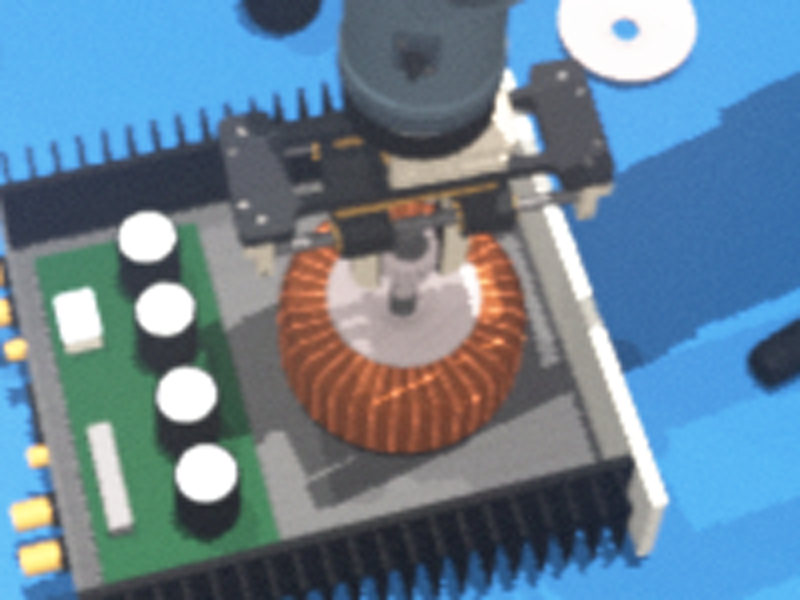

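Request:
carry_out:
  commands: "0 0 0.05 0 -1;0 0 0.1 0 -1;0 0 0.15 0 -1;0 0 0.2 0 -1;0 0 0.2 0 -1"

```text
clock: 10.95
position: [611.2, 117.4, 286.7]
ee_rot: [2.49, 1.915, 0.002]
contact_force: [0.9, 1.5, -2.6]
gripper_width: 31.8
```

Request:
carry_out:
  commands: "0 0 0.05 0 -1;0 0 0.1 0 -1;0 0 0.1 0 -1;0 0 0.1 0 -1"

```text
clock: 11.28
position: [611.2, 117.4, 285.5]
ee_rot: [2.49, 1.915, 0.001]
contact_force: [1.2, 2.2, -2.4]
gripper_width: 31.5
```

Request:
carry_out:
  commands: "0 0 0.05 0 -1;0 0 0.1 0 -1;0 0 0.1 0 -1;0 0 0.1 0 -1"

```text
clock: 11.62
position: [611.2, 117.3, 284.5]
ee_rot: [2.49, 1.915, 0.001]
contact_force: [2.3, 3.0, -1.9]
gripper_width: 31.4
```

Request:
carry_out:
  commands: "0.05 0.03 0 0 -1;0.08 0.06 0 0 -1;0.08 0.06 0 0 -1;0.08 0.06 0 0 -1"

```text
clock: 11.95
position: [611.6, 117.8, 284.4]
ee_rot: [-2.49, -1.916, 0.001]
contact_force: [1.1, 2.1, -1.4]
gripper_width: 31.3
```

```bash
cat >> h.py <<'E'
def avg(n=4):
    P=[];F=[]
    for k in range(n): get_image("top"); s=monitor.get_state(); P.append(s["position"]);F.append(s["contact_force"])
    print("t",round(s["clock"],2),"head",(np.mean(P,0)-[0,0,167]).round(2),"F",np.mean(F,0).round(2),"T",np.round(s["ft_torque"],2),"j6",np.degrees(s["joint_positions"][5]).round(1),"w",round(s["gripper_width"],1))
E
python3 -c "
from h import *
avg()"
```

```text
t 12.15 head [611.61 117.78 117.38] F [ 0.88  2.26 -1.31] T [ 0.35 -0.01 -0.02] j6 15.5 w 31.2
```

Request:
carry_out:
  commands: "0.05 0.01 0 0 -1;0.1 0.01 0 0 -1;0.1 0.01 0 0 -1;0.1 0.01 0.05 0 -1;0.1 0.01 0.1 0 -1;0.1 0.01 0.1 0 -1"

```text
clock: 12.65
position: [612.0, 118.6, 283.2]
ee_rot: [-2.49, -1.916, 0.001]
contact_force: [0.8, -0.3, -3.2]
gripper_width: 31.5
```

```bash
python3 -c "
from h import *
avg()"
```

```text
t 12.85 head [612.06 118.7  116.33] F [ 0.25 -0.85 -2.6 ] T [-0.12  0.07  0.01] j6 15.6 w 31.6
```

Request:
carry_out:
  commands: "0 0 0.05 0 -1;0 0 0.1 0 -1;0 0 0.15 0 -1;0 0 0.15 0 -1"

```text
clock: 13.18
position: [612.2, 118.8, 282.2]
ee_rot: [2.49, 1.915, 0.0]
contact_force: [-0.2, -0.7, -0.5]
gripper_width: 31.3
```

```bash
python3 -c "
from h import *
avg(3)"
```

```text
t 13.33 head [612.17 118.82 115.19] F [-0.04 -0.73 -0.45] T [-0.11  0.15 -0.01] j6 15.6 w 31.5
```

Request:
carry_out:
  commands: "0 0 0.05 0 -1;0 0 0.1 0 -1;0 0 0.15 0 -1;0 0 0.15 0 -1"

```text
clock: 13.67
position: [612.2, 118.9, 281.8]
ee_rot: [2.489, 1.915, 0.002]
contact_force: [-2.4, -1.0, 5.4]
gripper_width: 31.4
```

```bash
python3 -c "
from h import *
avg(3)"
```

```text
t 13.82 head [612.23 118.95 114.82] F [-2.32 -0.68  7.02] T [-0.1   0.57 -0.05] j6 15.6 w 31.4
```

Request:
carry_out:
  commands: "0 -0.02 -0.05 0 -1;0 -0.02 -0.07 0 -1;0 -0.02 -0.07 0 -1"

```text
clock: 14.07
position: [612.1, 118.9, 281.9]
ee_rot: [2.489, 1.915, 0.002]
contact_force: [-2.2, -0.7, 5.7]
gripper_width: 31.0
```

```bash
python3 - <<'E'
from h import *
avg(2)
p=get_image("wrist"); s=get_image("scene"); print(p["xyz"])
r=models.masks_of("clamp",p)[:1]; t=models.masks_of("clamp",s)[:1]
for x in r+t: print(np.round(x["box"],1),round(x["conf"],2))
for z in (52,57,63,66):
    th=np.linspace(0,2*np.pi,72)
    for n,P in(("w",p),("s",s)):
        e=np.array([proj(P,(612.2+42*np.cos(a),118.9+42*np.sin(a),z+3)) for a in th]); print(n,z,e.min(0).round(1),e.max(0).round(1))
a=cv2.resize(s["image"][246:396,244:444],(640,480),interpolation=cv2.INTER_CUBIC)
cv2.imwrite("pics/c6.png",cv2.resize(np.vstack([p["image"][:400],a]),(436,600),interpolation=cv2.INTER_AREA)[:,:,::-1]); save(p,"w6")
E
```

```text
t 14.17 head [612.14 118.9  114.9 ] F [-1.85 -0.15  5.66] T [-0.1   0.39 -0.01] j6 15.6 w 31.4
[630.96808674 193.50079582 262.11780803]
[247.1 200.9 381.6 341.6] 0.55
[325.2 304.4 361.6 339.2] 0.57
w 52 [251.6 193.1] [377.7 311.9]
s 52 [325.2 306.5] [363.3 340.7]
w 57 [250.2 194.5] [379.2 315.6]
s 57 [325.2 305.4] [363.4 339.7]
w 63 [248.5 196.2] [381.  320.3]
s 63 [325.2 304.1] [363.6 338.5]
w 66 [247.6 197.1] [382.  322.7]
s 66 [325.3 303.4] [363.7 337.9]
```

View pics/w6.png

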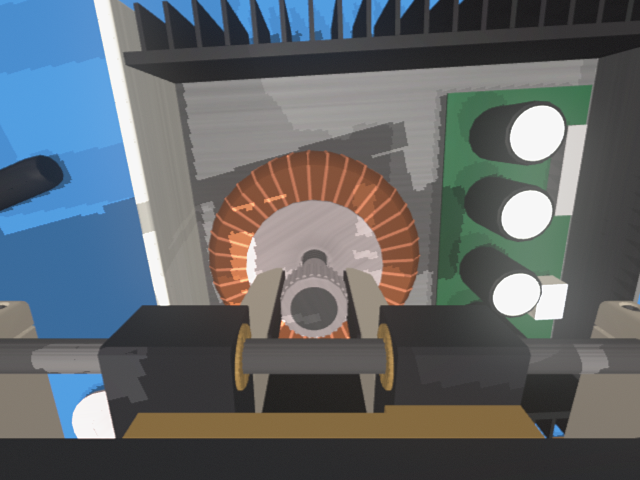

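Request:
carry_out:
  commands: "0 -0.02 -0.04 -5 -1;0 -0.02 -0.06 -10 -1;0 -0.02 -0.07 -15 -1;0 -0.02 -0.08 -20 -1;0 -0.02 -0.08 -20 -1"

```text
clock: 14.78
position: [612.1, 118.9, 282.4]
ee_rot: [2.115, 2.321, 0.002]
contact_force: [0.7, -0.1, 3.9]
gripper_width: 31.2
```

```bash
python3 -c "
from h import *
avg(2)"
```

```text
t 14.88 head [612.11 118.9  115.42] F [ 0.99 -0.26  4.53] T [-0.14  0.    0.06] j6 -4.2 w 31.9
```

Request:
carry_out:
  commands: "0 0 -0.015 -6 -1;0 0 -0.03 -12 -1;0 0 -0.04 -18 -1;0 0 -0.055 -24 -1;0 0 -0.07 -30 -1;0 0 -0.07 -30 -1"

```text
clock: 15.38
position: [612.1, 118.9, 283.1]
ee_rot: [1.445, 2.788, 0.001]
contact_force: [0.7, -0.4, 4.4]
gripper_width: 31.6
```

Request:
carry_out:
  commands: "0 0 -0.015 -6 -1;0 0 -0.03 -12 -1;0 0 -0.04 -18 -1;0 0 -0.055 -24 -1;0 0 -0.07 -30 -1;0 0 -0.07 -30 -1"

```text
clock: 15.88
position: [612.0, 118.9, 283.6]
ee_rot: [0.677, 3.067, 0.0]
contact_force: [1.2, 0.3, 4.7]
gripper_width: 31.3
```

Request:
carry_out:
  commands: "0 0 -0.015 -6 -1;0 0 -0.03 -12 -1;0 0 -0.045 -18 -1;0 0 -0.045 -20 -1"

```text
clock: 16.22
position: [611.9, 119.1, 283.7]
ee_rot: [0.136, 3.138, 0.001]
contact_force: [0.6, 0.3, 3.4]
gripper_width: 31.6
```

Request:
carry_out:
  commands: "0 0 0 0 -1"

```text
clock: 16.3
position: [611.8, 119.1, 283.7]
ee_rot: [0.141, 3.138, 0.001]
contact_force: [1.2, 0.6, 2.8]
gripper_width: 31.5
```

Request:
carry_out:
  commands: "0 0 0.03 0 -1;0 0 0.05 0 -1;0 0 0.05 0 -1"

```text
clock: 16.55
position: [611.9, 119.1, 283.6]
ee_rot: [0.137, 3.138, 0.001]
contact_force: [0.7, 1.0, 5.1]
gripper_width: 31.5
```

```bash
python3 -c "
from h import *
avg(2)"
```

```text
t 16.65 head [611.87 119.09 116.58] F [1.44 1.28 4.28] T [ 0.38 -0.15 -0.02] j6 -84.3 w 31.5
```

Request:
carry_out:
  commands: "0 0 -0.01 -6 -1;0 0 -0.02 -12 -1;0 0 -0.03 -18 -1;0 0 -0.03 -20 -1;0 0 -0.03 -20 -1"

```text
clock: 17.07
position: [611.3, 118.8, 282.3]
ee_rot: [0.414, -3.112, 0.0]
contact_force: [0.8, 0.2, -2.4]
gripper_width: 31.4
```

```bash
python3 -c "
from h import *
avg(2)"
```

```text
t 17.17 head [611.31 118.78 115.48] F [ 1.31 -0.1  -2.09] T [ 0.04 -0.18 -0.02] j6 -104.3 w 31.3
```

Request:
carry_out:
  commands: "0 0 0.06 0 -1;0 0 0.12 0 -1;0 0 0.18 0 -1;0 0 0.22 0 -1;0 0 0.22 0 -1"

```text
clock: 17.58
position: [611.5, 118.8, 281.2]
ee_rot: [0.413, -3.113, 0.0]
contact_force: [-0.3, -0.0, -1.9]
gripper_width: 31.6
```

```bash
python3 -c "
from h import *
avg(2)"
```

```text
t 17.68 head [611.51 118.84 114.19] F [ 0.31 -0.3  -2.04] T [-0.16  0.12 -0.04] j6 -104.4 w 31.7
```

Request:
carry_out:
  commands: "0 0 0.04 0 -1;0 0 0.08 0 -1;0 0 0.1 0 -1;0 0 0.1 0 -1"

```text
clock: 18.02
position: [611.7, 118.9, 280.8]
ee_rot: [-0.414, 3.114, -0.0]
contact_force: [-0.6, 0.3, 0.3]
gripper_width: 31.5
```

```bash
python3 -c "
from h import *
avg(2)"
```

```text
t 18.12 head [611.77 118.89 113.81] F [-1.41 -0.87  1.43] T [-0.18  0.31 -0.01] j6 -104.4 w 31.1
```

Request:
carry_out:
  commands: "-0.01 0.03 0.03 0 -1;-0.01 0.03 0.05 0 -1;-0.01 0.03 0.05 0 -1"

```text
clock: 18.37
position: [612.0, 119.2, 280.6]
ee_rot: [-0.414, 3.113, -0.001]
contact_force: [-1.7, -1.1, 5.8]
gripper_width: 31.5
```

```bash
python3 -c "
from h import *
avg(3)"
```

```text
t 18.52 head [611.96 119.16 113.62] F [-1.54 -1.18  5.56] T [-0.36  0.48  0.01] j6 -104.4 w 31.4
```

Request:
carry_out:
  commands: "0.03 -0.02 0.01 7 -1;0.03 -0.02 0.03 14 -1;0.03 -0.02 0.045 21 -1;0.03 -0.02 0.06 28 -1;0.03 -0.02 0.07 35 -1;0.03 -0.02 0.085 42 -1;0.03 -0.02 0.085 42 -1"

```text
clock: 19.1
position: [611.8, 119.1, 279.7]
ee_rot: [0.736, 3.053, 0.001]
contact_force: [-0.8, -0.8, 4.8]
gripper_width: 31.2
```

```bash
python3 -c "
from h import *
avg(3)"
```

```text
t 19.25 head [611.81 119.16 112.69] F [-0.91 -0.14  5.5 ] T [-0.03  0.27 -0.01] j6 -62.6 w 31.2
```

Request:
carry_out:
  commands: "0 0 0.016 7 -1;0 0 0.032 14 -1;0 0 0.047 21 -1;0 0 0.063 28 -1;0 0 0.079 35 -1;0 0 0.095 42 -1;0 0 0.11 49 -1;0 0 0.11 49 -1"

```text
clock: 19.92
position: [611.8, 119.3, 278.6]
ee_rot: [1.933, 2.475, 0.003]
contact_force: [-0.1, -0.1, 5.0]
gripper_width: 31.4
```

Request:
carry_out:
  commands: "0 0 0.016 7 -1;0 0 0.032 14 -1;0 0 0.047 21 -1;0 0 0.063 28 -1;0 0 0.079 35 -1;0 0 0.095 42 -1;0 0 0.11 49 -1;0 0 0.11 49 -1"

```text
clock: 20.58
position: [611.9, 119.4, 277.5]
ee_rot: [2.786, 1.451, 0.004]
contact_force: [-0.2, 0.4, 5.3]
gripper_width: 31.5
```

```bash
python3 -c "
from h import *
avg(2)"
```

```text
t 20.68 head [611.97 119.31 110.52] F [-0.43  0.45  5.26] T [0.25 0.08 0.  ] j6 35.4 w 31.6
```

Request:
carry_out:
  commands: "0 0 0.016 7 -1;0 0 0.032 14 -1;0 0 0.047 21 -1;0 0 0.063 28 -1;0 0 0.079 35 -1;0 0 0.095 42 -1;0 0 0.11 49 -1;0 0 0.11 49 -1"

```text
clock: 21.35
position: [612.0, 119.2, 276.4]
ee_rot: [-3.137, -0.166, -0.004]
contact_force: [-0.1, 0.9, 5.0]
gripper_width: 31.1
```

Request:
carry_out:
  commands: "0 0 0.016 7 -1;0 0 0.032 14 -1;0 0 0.047 21 -1;0 0 0.063 28 -1;0 0 0.079 35 -1;0 0 0.095 42 -1;0 0 0.11 49 -1;0 0 0.11 49 -1"

```text
clock: 22.02
position: [612.1, 119.1, 275.3]
ee_rot: [-2.923, 1.149, -0.003]
contact_force: [-0.3, -1.1, 5.0]
gripper_width: 31.5
```

Request:
carry_out:
  commands: "0 0 0.016 7 -1;0 0 0.032 14 -1;0 0 0.05 22 -1;0 0 0.05 22 -1;0 0 0 22 -1;0 0 0 22 -1"

```text
clock: 22.52
position: [612.0, 119.0, 274.9]
ee_rot: [-2.655, 1.678, -0.002]
contact_force: [1.9, -0.1, 4.5]
gripper_width: 31.0
```

```bash
python3 -c "
from h import *
avg(3); go(611.9,119.3,107.8)"
```

```text
t 22.67 head [611.94 118.94 107.92] F [ 1.29 -0.15  3.23] T [ 0.04 -0.34  0.02] j6 155.5 w 31.8
t 22.67 grasp [612.2 118.9 107.9] yaw -64.7 axis [ 0.0014  0.     -1.    ] j6 155.5 j1 0.8 F [ 0.8 -1.2  3.7] w 31.8
shift cm [-0.05  0.01  0.01] turn 0
```

Request:
carry_out:
  commands: "0 0 0 0 0.1;0 0 0 0 0.1;0 0 0 0 0.1;0 0 0 0 0.1;0 0 0 0 0.1;0 0 0 0 0.1"

```text
clock: 23.17
position: [611.3, 119.0, 274.4]
ee_rot: [2.652, -1.684, -0.001]
contact_force: [0.1, -0.5, -0.1]
gripper_width: 51.4
```

Request:
carry_out:
  commands: "0 0 0 -7 0.1;0 0 0 -14 0.1;0 0 0 -21 0.1;0 0 0 -28 0.1;0 0 0 -35 0.1;0 0 0 -42 0.1;0 0 0 -49 0.1;0 0 0 -56 0.1"

```text
clock: 23.83
position: [611.5, 119.0, 274.6]
ee_rot: [3.133, -0.233, -0.0]
contact_force: [-0.9, 0.6, -0.3]
gripper_width: 51.1
```

Request:
carry_out:
  commands: "0 0 0 -7 0.1;0 0 0 -14 0.1;0 0 0 -21 0.1;0 0 0 -28 0.1;0 0 0 -35 0.1;0 0 0 -42 0.1;0 0 0 -49 0.1;0 0 0 -56 0.1"

```text
clock: 24.5
position: [611.5, 119.0, 274.6]
ee_rot: [-2.875, -1.265, 0.0]
contact_force: [-0.9, -0.5, 0.2]
gripper_width: 51.0
```

Request:
carry_out:
  commands: "0 0 0 0 0.1;0 0 0 0 0.1"

```text
clock: 24.67
position: [611.5, 119.0, 274.6]
ee_rot: [-2.882, -1.251, 0.0]
contact_force: [-0.2, 0.1, -0.5]
gripper_width: 51.0
```

```bash
python3 -c "
from h import *
avg(3); go(611.9,119.,107.8)"
```

```text
t 24.82 head [611.5  118.96 107.67] F [0.3  0.03 0.17] T [-0.09  0.17 -0.06] j6 43.8 w 50.8
t 24.82 grasp [611.5 119.  107.7] yaw 47.0 axis [-0.  0. -1.] j6 43.8 j1 0.8 F [ 0.4 -0.3  0.4] w 50.8
shift cm [ 0.03  0.03 -0.01] turn 0
```

Request:
carry_out:
  commands: "0.02 0.02 0 0 -1;0.02 0.02 0 0 -1;0.02 0.02 0 0 -1;0.02 0.02 0 0 -1;0.02 0.02 0 0 -1;0.02 0.02 0 0 -1;0.02 0.02 0 0 -1;0.02 0.02 0 0 -1"

```text
clock: 25.48
position: [611.9, 118.9, 274.8]
ee_rot: [2.879, 1.256, 0.0]
contact_force: [0.1, -1.4, 0.2]
gripper_width: 31.9
```

```bash
python3 -c "
from h import *
avg(3)"
```

```text
t 25.63 head [611.85 118.96 107.72] F [ 0.46 -0.31 -0.27] T [-0.05  0.11 -0.02] j6 43.6 w 31.6
```

Request:
carry_out:
  commands: "0 0 0.03 7 -1;0 0 0.055 14 -1;0 0 0.075 21 -1;0 0 0.09 28 -1;0 0 0.105 35 -1;0 0 0.12 42 -1;0 0 0.14 50 -1;0 0 0.14 50 -1"

```text
clock: 26.3
position: [611.8, 119.0, 273.5]
ee_rot: [-3.14, 0.086, -0.0]
contact_force: [-0.0, -0.6, 1.6]
gripper_width: 31.3
```

```bash
python3 -c "
from h import *
avg(2)"
```

```text
t 26.4 head [611.85 118.95 106.52] F [0.55 0.13 1.99] T [-0.    0.15 -0.03] j6 93.4 w 31.6
```

Request:
carry_out:
  commands: "0 0 0.016 7 -1;0 0 0.032 14 -1;0 0 0.047 21 -1;0 0 0.063 28 -1;0 0 0.079 35 -1;0 0 0.095 42 -1;0 0 0.11 49 -1;0 0 0.11 50 -1"

```text
clock: 27.07
position: [611.9, 119.0, 272.4]
ee_rot: [-2.812, 1.4, -0.0]
contact_force: [-0.1, -0.2, 1.5]
gripper_width: 31.5
```

Request:
carry_out:
  commands: "0 0 0 0 -1;0 0 -0.02 0 -1;0 0 -0.02 0 -1"

```text
clock: 27.32
position: [611.9, 119.0, 272.4]
ee_rot: [-2.816, 1.393, -0.0]
contact_force: [-0.8, -0.3, 1.7]
gripper_width: 31.4
```

```bash
python3 - <<'E'
from h import *
avg(3)
p=get_image("wrist"); s=get_image("scene")
a=cv2.resize(s["image"][246:396,244:444],(640,480),interpolation=cv2.INTER_CUBIC)
cv2.imwrite("pics/c7.png",cv2.resize(np.hstack([p["image"],a]),(800,300),interpolation=cv2.INTER_AREA)[:,:,::-1])
E
```

```text
t 27.47 head [611.87 118.99 105.42] F [ 0.49 -0.34  2.07] T [ 0.08  0.01 -0.04] j6 143.5 w 31.6
```

View pics/c7.png

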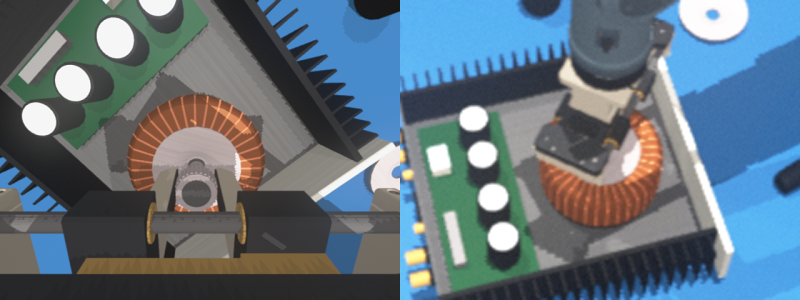

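Request:
carry_out:
  commands: "0 0 0.01 5 -1;0 0 0.022 10 -1;0 0 0.022 10 -1;0 0 0.022 10 -1"

```text
clock: 27.9
position: [611.9, 119.0, 272.2]
ee_rot: [-2.683, 1.634, -0.0]
contact_force: [0.0, 0.1, 1.0]
gripper_width: 31.8
```

```bash
python3 - <<'E'
from h import *
avg(3)
print(robot.close_job())
E
```

```text
t 28.05 head [611.86 119.01 105.21] F [ 0.63 -0.12  1.65] T [ 0.12 -0.04  0.05] j6 153.5 w 31.4
the job is handed in; nothing more can be done
None
```

I lifted the clamp from the kit block by the bolt head, set it on the transformer and started the thread. I handed the job in at 28 s, still holding the head, with the bolt not tightened.

- **Backward turn:** I turned the bolt back about 120° under roughly 4–5 N. It rose from 115 to 116.6 mm, then dropped between 100° and 120° back. The force fell to about −2 N, and the bolt seated at about 113.7 mm.
- **Forward turn:** I turned it 260° forward, opened and regripped once, then turned 110° more, so 370° in all. I added the last 10° because I may have turned back up to 20° past the drop. The head went down 8.5 mm, close to the thread's 8 mm per turn, with no more than about 6 N of push and almost no torque.
- **Last checks:**
  - The head is gripped (31.4 mm opening) at 105.2 mm, with about 1.7 N of push.
  - The last pictures showed the plate flat and centred on the transformer. I saw nothing else in them moved.
- **Disagreements:**
  - My first camera estimate of the boss was about 1.5 mm off sideways and 5–10 mm too low. Side force and contact corrected it.
  - The measured drop was about 3 mm instead of 4, which I put down to turning back past the drop point.
  - I did not pull on the bolt to confirm the thread holds, and I could not see whether it turned while released for the regrip. Its height was the same before and after.

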